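# Fetch the spice tin from the bottom of a tall lidded pantry canister

### The arm

A 7-joint arm with a two-finger parallel gripper is mounted at the origin on the work surface. World frame = base frame: x ahead of the robot, y to its left, z up, the work surface at z = 0. Lengths are in m, angles in degrees, forces in N, time in s.
With the tool pointing down it reaches from about 0.425 to 0.875 m from the base axis. Payload 4.7 kg.
Tool frame: the origin (TCP) lies midway between the tips of the shut fingers; the grasp point (between the pads) lies 19 mm behind it; z points along the fingers, y is the line along which they close (so a half turn about z gives the same grasp; the last joint's range is limited). The gripper opens to 87 mm and grips with 3 to 60 N. Pads are 19 mm wide; open, the fingers measure 117 mm over their backs; the gripper's body (75 mm by 190 mm) begins 51 mm behind the grasp point.
Start: joints at [67.615, 18.392, -4.016, 83.108, 1.295, 78.541, -3.26], TCP at [0.256, -0.597, 0.197] pointing down, gripper open.
Joint ranges: [-163.93, 163.93], [-17.29, 119.83], [-79.2, 71.16], [3.27, 140.29], [-89.18, 269.18], [5.43, 117.66], [-154.24, 154.24]. Speed limits (degrees/s): [147.25, 147.25, 180, 180, 180, 180, 180].

### API

Orientations are given as [roll, pitch, yaw] about the fixed x, y, z axes, in that order (R = Rz(yaw) Ry(pitch) Rx(roll)).
In Python, from cell import env gives the robot as it stands. The module is installed in compiled form; this text tells all that it offers.
- The arm moves only by the tool step_arm, never from a script. Its argument "rows" is a list of rows, each an object with "angular": the turn, a rotation vector about the tool's x, y, z in units of pi rad (1.0 is pi rad), a list of three; "slide": the shift along the tool's x, y, z in units of 500 mm (1.0 is 500 mm), a list of three; "jaw": the opening, from 0 (shut) to 1 (fully open). A call has 1 to 10 rows; each row shifts and turns the commanded pose from where the row before left it, along the tool's axes as they then stand; what a row does not reach is not made up. A row lasts 1/8 s, in which the tool goes at most 62.5 mm and 10.7 degrees, less where a joint would pass 70% of its speed; a pose out of reach is approached as far as the arm can. A call with a number of a shift or a turn outside -1 to 1 is refused whole. A call with a gripper value outside its range is refused whole. The fingers move at their own pace and stop on an object; "newtons" is the grip in N (left out, the last holds). Time passes only in rows, so rows that do not move let the fingers close. It gives the time, the measured TCP pose, the force, the opening and the grip force at its end, in the units of the state.
- env.get_obs(): the state, without advancing time (a new reading comes with each control period).
- env.read_camera(name): name is "side" or "top"; returns the picture (480x640x3 uint8, red, green, blue); there is no depth.
- env.camera_info(name): a dict with "fx", "fy", "cx", "cy" (pixels), "R" (3x3) and "t" (3): a world point X has camera coordinates R X + t. Camera axes: x right, y down, z forward; pixel columns grow to the right and rows downward; lengths in m; the calibration is good to about 2 mm. A picture is of the moment at which its call begins. camera_info takes no time and is no camera call.
- env.sign_off(): hands the job in; it is judged then, once.
The state is a dict: "time_s": time; "qpos": joint angles; "joint_velocities": joint speeds; "effort": joint torques, N m; "tool_pos": TCP position; "tool_rot": TCP orientation; "force": force on the tool from outside, world axes, zero at the start; "wrist_torque": the same for the moment, N m; "grip_width": finger opening in m; "grasp_force": force on a finger pad.
Only numpy, scipy, OpenCV 4.12 (cv2) and the standard library are available. Lean on these libraries where they do the work, as an engineer would, in place of code of your own. Each camera call takes 0.05 s, during which the arm holds its last target. There are 200 camera calls.

### The job

A tall white canister leans towards you in its stand, shut by a wooden slide-in lid with a spice tin inside. Lift the lid's low end over the stop lip, slide the lid out of its grooves and lay it flat on the bare counter with its fin up; then reach down into the canister, take out the flat metal tin and set it down gently, upright, in the middle of the cork pad in the tray. Do not disturb the jar, can, bottle and mug that stand about.

Things in the scene. Friction and masses are not known exactly. Their poses are not given: they have to be found in the camera images.
- canister: Fixed tall white canister in a steel stand, open at the top, leaning 22 degrees towards the robot. Origin: centre of its underside. Its frame leans with it: z = its axis, bottom to mouth; x = up the slope, away from the robot (lid slides out along -x); y sideways. Outside 106 (x) x 150 (y) mm; cavity x -42 to +42, y -66 to +66 mm; floor at z = 6, wall tops at z = 135 mm.
- mouth (a point): Centre of the canister's mouth, on its axis, level with the wall tops (z = 135 mm); same axes as the canister.
- rails (a point): Middle between the two rails, level with their undersides, canister's axes, 146 mm up the axis. The rails (4 mm thick) cover |y| above 63 mm at the upper end only (canister x +25 to +51 mm); under them the 5 mm lid has 6 mm of play. Side cheeks at |y| 71 to 75 mm rise 6 mm above the wall tops, beside the rails 15 mm, like the plate across the upper end.
- lip (a point): Top middle of the stop lip along the mouth's low end: 6 mm above the wall tops, 4 mm thick (canister x -53 to -49 mm), 140 mm long.
- lid: Loose light-wood lid, about 90 g, plate 93 (x) x 138 (y) x 5 mm with a fin on top. Origin: centre of the plate's underside; x along the slide (low end at x -46.5 mm), z up through the fin. Fin: x -44 to +6 mm, 10 mm thick (y), 28 mm above the plate. It starts on the wall tops in the side grooves, low end against the stop lip, axes along the canister's.
- lid_low_end (a point): Middle of the lower edge (underside) of the lid's low end.
- fin_top (a point): Centre of the top edge of the lid's fin, 33 mm above the lid's underside and 19 mm from its origin towards the low end.
- tin: Loose flat spice tin, bare metal with a dark cap, 50 (x) x 24 (y) x 94 (z) mm (top 10 mm: a flush cap), about 0.12 kg. Origin: centre of its underside, z towards its cap. It starts standing on the canister's floor, leaning as the canister does, cap up (35 mm below the wall tops), resting against the cavity's low wall, axes along the canister's, up to 6 mm off the middle in y.
- tray: Fixed low light-wood tray, 180 (x) x 120 (y) x 18 mm, walls 6 mm, floor at 6 mm, a divider across its middle makes two places centred at x -45 and +45 mm. Origin: centre of its underside.
- pad: Cork pad 72 x 96 x 3 mm fixed in the tray's empty place. Origin: centre of its underside; its top is 9 mm above the counter.
- jar: Glass jar with steel cap, 56 mm across, 85 mm tall, loose, in the tray's other place. Origin: centre of its underside.
- can: Food can, 74 mm across, 100 mm tall, loose on the counter. Origin: centre of its underside.
- bottle: Amber sauce bottle, 60 mm across, 170 mm tall, loose. Origin: centre of its underside.
- mug: White mug, 80 mm across, 90 mm tall, loose. Origin: centre of its underside.
There are look-alikes about, which are no part of the job. Leave any pink or purple look-alike of the lid alone.

How it is judged:
By the outcome, as a careful person would: the job done as asked, in the order asked, and still so for the second after the job is handed in, with the robot touching nothing.
It also fails if it takes over 72 s, if anything falls off the work surface, if the arm or the gripper's body presses on something with over 40 N, if the wrist force passes 120 N, or if a joint passes its speed limit or range.

## Working session

There is one attempt and no reset: what is moved stays moved. The work goes in short steps, Python scripts to look and compute and a tool call to move; the robot and the scene stay as the last step left them, time stands still between calls to the robot, and variables do not carry over. Pictures are saved under pics/ and viewed, at most 12 in all, crops included, and the job is handed in when it is done.

Besides the shell and the picture viewer there is one more tool, called after "Emit:" as name([rows], argument=value, ...), one row to a line, values as JSON. step_arm: Moves the arm, as the interface text tells. Shifts and turns lie within -1 to 1; 1 stands for 500 mm of shift or pi rad of turn. Its arguments: {"type":"object","properties":{"rows":{"type":"array"},"newtons":{"type":"number"}},"required":["rows"]}

```bash
mkdir -p pics
python3 - <<'E'
from cell import env
import cv2
for n in("side","top"):
    cv2.imwrite(f"pics/{n}0.png",env.read_camera(n)[:,:,::-1]); print(n,env.camera_info(n))
print(env.get_obs())
E
```

```text
side {'fx': 481.5757462070886, 'fy': 481.5757462070886, 'cx': 320.63450088257184, 'cy': 244.7148798873574, 'R': array([[-0.94841755, -0.31686261, -0.01011118],
       [-0.17530249,  0.55074732, -0.8160554 ],
       [ 0.26414615, -0.77218875, -0.57788523]]), 't': array([0.52751236, 0.23448665, 1.08438666])}
top {'fx': 532.6756673716516, 'fy': 532.6756673716516, 'cx': 326.7318774928307, 'cy': 239.0668735206579, 'R': array([[-0.02017533, -0.99963277, -0.01809081],
       [-0.98311076,  0.02312736, -0.1815444 ],
       [ 0.18189612,  0.01412255, -0.98321633]]), 't': array([-0.00652466,  0.56157291,  1.36677614])}
{'time_s': 0.1, 'qpos': array([67.61527015, 18.4355693 , -4.01537303, 83.16729834,  1.29499945,
       78.54069674, -3.26132456]), 'joint_velocities': array([-0.0348578 , -0.04229023, -0.01452312, -0.11696755,  0.07823335,
       -0.05366755, -0.02017433]), 'effort': array([-4.90617731e-04, -4.92573130e+01, -4.05928306e-01, -3.13401747e+01,
       -6.41735760e-02,  3.94585077e-02,  9.04508101e-05]), 'tool_pos': array([ 0.25572565, -0.59700143,  0.1958677 ]), 'tool_rot': array([-1.79901666e+02,  5.46141670e-03,  2.31928405e+01]), 'force': array([ 0.01006659, -0.69496404,  0.44063582]), 'wrist_torque': array([ 0.01007765,  0.0108684 , -0.04905377]), 'grasp_force': 0.0, 'grip_width': 0.08698867936345173}
```

View pics/side0.png

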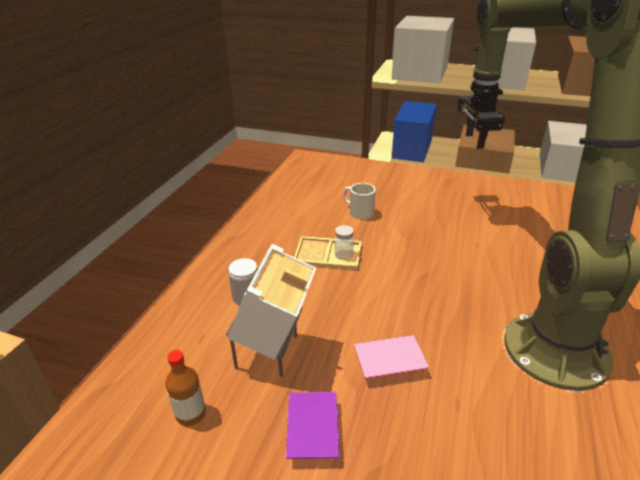

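View pics/top0.png

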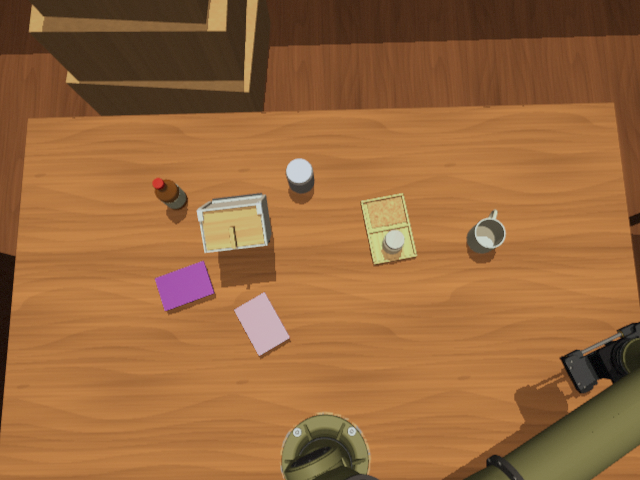

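The pictures show the canister with its wooden lid (side ~(283,280), top ~(234,228)), the tray (side ~(330,252), top ~(388,228)), and look-alikes in pink (top (262,324)) and purple (top (185,287)). The wooden finned lid sitting in the canister's mouth is the one meant; I'll enlarge it.

Run:
```python
import cv2,numpy as np
s=cv2.imread("pics/side0.png");t=cv2.imread("pics/top0.png")
a=cv2.resize(t[185:260,190:280],None,fx=6,fy=6,interpolation=cv2.INTER_CUBIC) # 540x450
b=cv2.resize(s[235:385,225:325],None,fx=4,fy=4,interpolation=cv2.INTER_CUBIC) #400x600
c=np.zeros((600,800,3),np.uint8); c[:450,:400]=cv2.resize(t[185:260,195:275],None,fx=5,fy=6,interpolation=cv2.INTER_CUBIC)
c[:,400:]=b
cv2.imwrite("pics/c1.png",c)
d=np.zeros((600,800,3),np.uint8)
d[:480,:360]=cv2.resize(t[188:268,358:418],None,fx=6,fy=6,interpolation=cv2.INTER_CUBIC)
d[:300,360:]=cv2.resize(s[223:273,292:366],(440,300),interpolation=cv2.INTER_CUBIC)
cv2.imwrite("pics/c2.png",d)
```

```text
(no output)
```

View pics/c1.png

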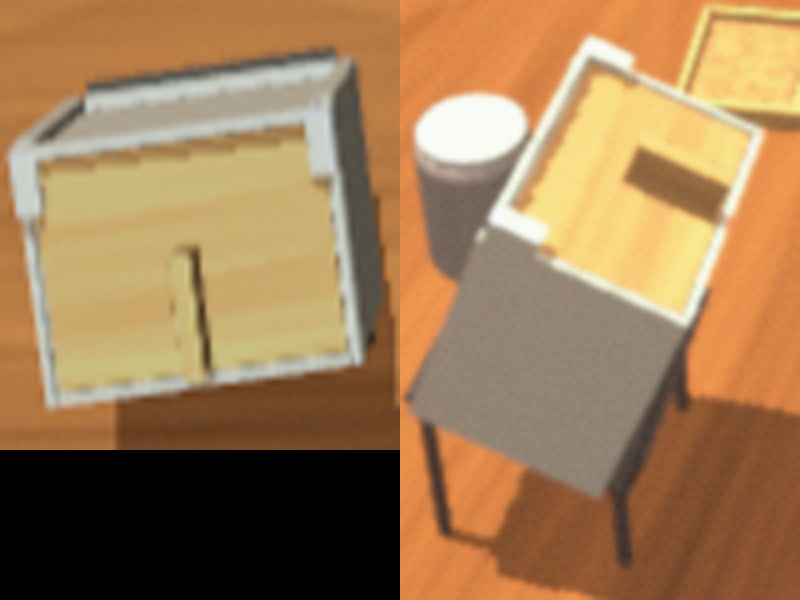

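View pics/c2.png

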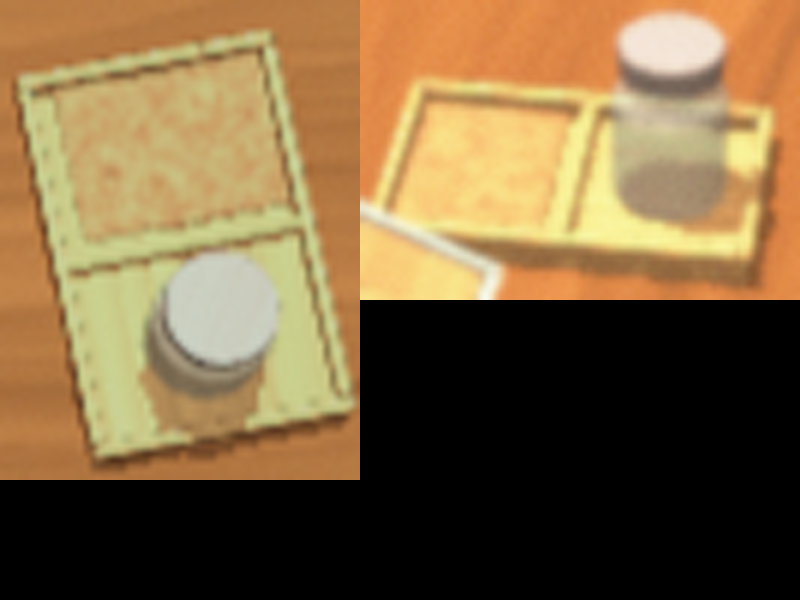

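```bash
cat > h.py <<'E'
import numpy as np
from scipy.spatial.transform import Rotation as Ro
from scipy.optimize import least_squares
from cell import env
CI={n:env.camera_info(n) for n in("side","top")}
def proj(n,X):
    c=CI[n]; p=np.atleast_2d(X)@c["R"].T+c["t"]
    return np.c_[c["fx"]*p[:,0]/p[:,2]+c["cx"],c["fy"]*p[:,1]/p[:,2]+c["cy"]]
def ray(n,uv,z):
    c=CI[n]; o=-c["R"].T@c["t"]; d=c["R"].T@[(uv[0]-c["cx"])/c["fx"],(uv[1]-c["cy"])/c["fy"],1]
    return o+d*(z-o[2])/d[2]
def fit(obs,mk,x0):
    f=lambda x:np.concatenate([(proj(n,mk(x,np.array(P)/1e3))-uv).ravel() for n,uv,P in obs])
    r=least_squares(f,x0,loss="soft_l1"); return r.x,r.fun.reshape(-1,2)
E
cat > m.py <<'E'
from h import *
T=lambda u,v:((u+.5)/5-.5+195,(v+.5)/6-.5+185)
S=lambda u,v:((u-400+.5)/4-.5+225,(v+.5)/4-.5+235)
obs=[("top",T(48,405),(-53,75,141)),("top",T(360,362),(-53,-75,141)),("top",T(12,155),(53,75,150)),("top",T(332,110),(53,-75,150)),
("side",S(690,322),(-53,75,141)),("side",S(762,128),(-53,-75,141)),("side",S(490,215),(53,75,150)),("side",S(590,40),(53,-75,150)),
("side",S(410,400),(53,75,0)),("side",S(600,495),(-53,75,0))]
# lean: z axis tilts towards robot (-x), x axis rises
mk=lambda x,P:x[:3]+Ro.from_euler("zy",[x[3],-22],degrees=True).apply(P)
x,r=fit(obs,mk,[.5,.15,.1,0]); print("can",x.round(4)); print(r.round(1))
print("fin pred",proj("top",mk(x,np.array([[-46.5,0,168],[3.5,0,168]])/1e3)), T(200,375),T(181,250))
T=lambda u,v:((u+.5)/6-.5+358,(v+.5)/6-.5+188)
S=lambda u,v:((u-360+.5)/5.946-.5+292,(v+.5)/6-.5+223)
obs=[("top",T(20,78),(90,60,18)),("top",T(270,35),(90,-60,18)),("top",T(355,408),(-90,-60,18)),("top",T(97,458),(-90,60,18)),
("side",S(415,80),(90,-60,18)),("side",S(770,107),(-90,-60,18)),("side",S(755,253),(-90,60,18))]
mk2=lambda x,P:np.r_[x[:2],0]+Ro.from_euler("z",x[2],degrees=True).apply(P)
x2,r=fit(obs,mk2,[.5,-.1,0]); print("tray",x2.round(4)); print(r.round(1))
print("pad",mk2(x2,np.array([.045,0,.009])))
for n,uv,z in(("can",(300,167),.1),("bottle",(158,183),.17),("jar",(395,239),.091)): print(n,ray("top",uv,z).round(3))
print(env.camera_info("top") and [ray("top",uv,0).round(3) for uv in [(262,324),(185,287),(30,118),(300,300),(380,330)]])
E
python3 m.py
```

```text
can [0.6175 0.2004 0.0887 4.4133]
[[ 0.2 -0.3]
 [ 0.2  0.7]
 [-0.2 -2. ]
 [-0.3 -1. ]
 [-0.4  1.2]
 [ 2.1 -0.3]
 [-1.   0.9]
 [ 0.4 -2.7]
 [ 0.8  1.1]
 [ 0.4 -0.9]]
fin pred [[233.14948916 248.48847085]
 [230.17912631 227.44571534]] (234.6, 247.08333333333334) (230.8, 226.25)
tray [ 0.595  -0.1865  9.7594]
[[-1.  -0.1]
 [-0.  -1.1]
 [ 0.1 -0. ]
 [-0.4  0.1]
 [ 0.4 -0.8]
 [ 1.1 -0.6]
 [-0.  -0.2]]
pad [ 0.63933173 -0.17891744  0.009     ]
can [0.747 0.047 0.1  ]
bottle [0.692 0.398 0.17 ]
jar [ 0.55  -0.196  0.091]
[array([0.343, 0.161, 0.   ]), array([0.447, 0.371, 0.   ]), array([0.95 , 0.839, 0.   ]), array([0.405, 0.058, 0.   ]), array([ 0.32 , -0.155,  0.   ])]
```

```bash
sed -i 's/^x,r=fit.*/for w in (49,51,53):\n  o=[(n,uv,(w if P[0]>0 and P[2]>0 else P[0],P[1],P[2])) for n,uv,P in obs]+[("top",T(200,375),(-46.5,0,168)),("top",T(181,250),(3.5,0,168))]\n  x,r=fit(o,mk,[.5,.15,.1,0]); print("can",w,x.round(4),(r**2).sum()); print(r.round(1).tolist())/' m.py; python3 m.py | grep -A1 "can [45]"
```

```text
can 49 [0.6196 0.2001 0.0883 4.9007] 19.314386609788308
[[0.7, -0.9], [0.6, -0.4], [0.1, -0.8], [-0.1, -0.3], [-1.0, 1.0], [1.0, -0.7], [0.3, 1.9], [1.0, -2.0], [0.1, 1.2], [-0.0, -1.2], [-1.1, 0.5], [-0.4, 0.4]]
can 51 [0.619  0.1999 0.0882 4.7712] 21.176372020599327
[[0.7, -0.7], [0.6, -0.1], [0.1, -1.5], [-0.1, -0.8], [-0.7, 1.0], [1.3, -0.6], [-0.4, 1.4], [0.6, -2.4], [0.4, 1.2], [0.2, -1.1], [-1.1, 0.8], [-0.4, 0.6]]
can 53 [0.6184 0.1997 0.088  4.5819] 27.927305387953368
[[0.7, -0.6], [0.6, 0.2], [0.1, -2.2], [-0.1, -1.4], [-0.5, 1.1], [1.7, -0.4], [-1.2, 0.9], [0.1, -2.7], [0.6, 1.1], [0.3, -1.1], [-1.0, 1.1], [-0.3, 0.9]]
```

```bash
cat >> h.py <<'E'
CAN=np.array([.619,.2000,.0882]); YAW=5.0
RC=Ro.from_euler("zy",[YAW,-22],degrees=True)
can=lambda x,y,z:CAN+RC.apply(np.array([x,y,z])/1e3)
RT=RC*Ro.from_euler("x",180,degrees=True)      # tool over canister
down=lambda yaw:Ro.from_euler("z",yaw,degrees=True)*Ro.from_euler("x",180,degrees=True)
def pose():
    o=env.get_obs(); return o["tool_pos"],Ro.from_euler("xyz",o["tool_rot"],degrees=True)
def go(p,R=None,frm=None,label=""):
    "turn first (units of pi, tool axes), then shift (units of .5 m, new tool axes)"
    p0,R0=frm or pose(); R=R or R0
    a=(R0.inv()*R).as_rotvec()/np.pi; s=R.inv().apply(np.array(p)-p0)/.5
    print(label,"turn",a.round(4),"slide",s.round(4)); return np.array(p),R
E
python3 - <<'E'
from h import *
hi=np.array([.36,-.25,.45])
f=go(hi,RT,label="hi"); f=go(can(-21.5,0,230),frm=f,label="above"); print(f[0])
f=go(can(-21.5,0,145),frm=f,label="fin"); print(f[0],can(-21.5,0,168))
E
```

```text
hi turn [-0.0304  0.1192  0.0997] slide [ 0.4428 -0.6579 -0.3931]
above turn [0. 0. 0.] slide [ 0.2439 -0.8783  0.405 ]
[0.51298189 0.19812615 0.29342889]
fin turn [0. 0. 0.] slide [-0.   -0.    0.17]
[0.54482345 0.19812615 0.21461827] [0.5362075  0.19812615 0.23594349]
```

Emit:
step_arm([
  {"angular":[-0.0101,0.0397,0.0332],"slide":[0,0,-0.05],"jaw":0.6},
  {"angular":[-0.0101,0.0397,0.0332],"slide":[0,0,-0.05],"jaw":0.6},
  {"angular":[-0.0101,0.0397,0.0332],"slide":[0,0,-0.05],"jaw":0.6},
  {"angular":[0,0,0],"slide":[0.055,-0.08,-0.045],"jaw":0.6},
  {"angular":[0,0,0],"slide":[0.055,-0.08,-0.045],"jaw":0.6},
  {"angular":[0,0,0],"slide":[0.055,-0.08,-0.045],"jaw":0.6},
  {"angular":[0,0,0],"slide":[0.055,-0.08,-0.045],"jaw":0.6},
  {"angular":[0,0,0],"slide":[0.055,-0.08,-0.045],"jaw":0.6},
  {"angular":[0,0,0],"slide":[0.055,-0.08,-0.045],"jaw":0.6},
  {"angular":[0,0,0],"slide":[0.055,-0.08,-0.045],"jaw":0.6},
])

```text
time_s: 1.35
tool_pos: [0.3426, -0.3004, 0.4798]
tool_rot: [177.9, -21.9, 5.4]
force: [1.1, -0.0, -0.2]
grip_width: 0.0521
grasp_force: 0.0
```

Run:
```python
from h import *
print(env.get_obs()["qpos"],pose()[0])
f=go(can(-21.5,0,230),RT,label="above")
```

```text
[ 70.82062782 -16.60697378 -12.57591574  89.53044541 -22.20278723
  94.19382818 -30.67098073] [ 0.34257665 -0.30038084  0.47983516]
above turn [ 0.0003 -0.      0.0003] slide [ 0.2626 -0.9779  0.4733]
```

Emit:
step_arm([
  {"angular":[0,0,0],"slide":[0.06,-0.06,0.06],"jaw":0.6},
  {"angular":[0,0,0],"slide":[0.06,-0.06,0.06],"jaw":0.6},
  {"angular":[0,0,0],"slide":[0.04,-0.1,0.04],"jaw":0.6},
  {"angular":[0,0,0],"slide":[0.03,-0.11,0.03],"jaw":0.6},
  {"angular":[0,0,0],"slide":[0.02,-0.11,0.03],"jaw":0.6},
  {"angular":[0,0,0],"slide":[0.02,-0.11,0.03],"jaw":0.6},
  {"angular":[0,0,0],"slide":[0.02,-0.11,0.03],"jaw":0.6},
  {"angular":[0,0,0],"slide":[0.01,-0.11,0.03],"jaw":0.6},
  {"angular":[0,0,0],"slide":[0,-0.11,0.06],"jaw":0.6},
  {"angular":[0,0,0],"slide":[0,-0.098,0.06],"jaw":0.6},
])

```text
time_s: 2.6
tool_pos: [0.5263, 0.1817, 0.323]
tool_rot: [179.0, -20.1, 5.5]
force: [-0.2, 0.4, 0.5]
grip_width: 0.0524
grasp_force: 0.0
```

Emit:
step_arm([
  {"angular":[0,0,0],"slide":[0,0,0.02],"jaw":0.6},
  {"angular":[0,0,0],"slide":[0,0,0],"jaw":0.6},
  {"angular":[0,0,0],"slide":[0,0,0],"jaw":0.6},
])

```text
time_s: 2.98
tool_pos: [0.5308, 0.178, 0.3153]
tool_rot: [179.0, -20.2, 5.2]
force: [-0.6, 0.4, 0.7]
grip_width: 0.0525
grasp_force: 0.0
```

Run:
```python
from h import *
import cv2
print(env.get_obs()["qpos"],pose()[0])
go(can(-21.5,0,190),RT,label="above"); go(can(-21.5,0,145),RT,label="fin")
t=env.read_camera("top")[:,:,::-1];s=env.read_camera("side")[:,:,::-1]
c=np.zeros((600,800,3),np.uint8); c[:450,:400]=cv2.resize(t[185:260,195:275],(400,450),interpolation=cv2.INTER_CUBIC)
c[:,400:]=cv2.resize(s[205:355,225:325],(400,600),interpolation=cv2.INTER_CUBIC)
cv2.imwrite("pics/c3.png",c)
```

```text
[   7.10544187  -10.45076189  -29.2366147   101.95090584    1.91605106
   68.19711851 -107.93625781] [0.53080381 0.17802299 0.31532905]
above turn [-0.0053  0.0097 -0.0006] slide [-0.0458 -0.0444  0.1073]
fin turn [-0.0053  0.0097 -0.0006] slide [-0.0458 -0.0444  0.1973]
```

View pics/c3.png

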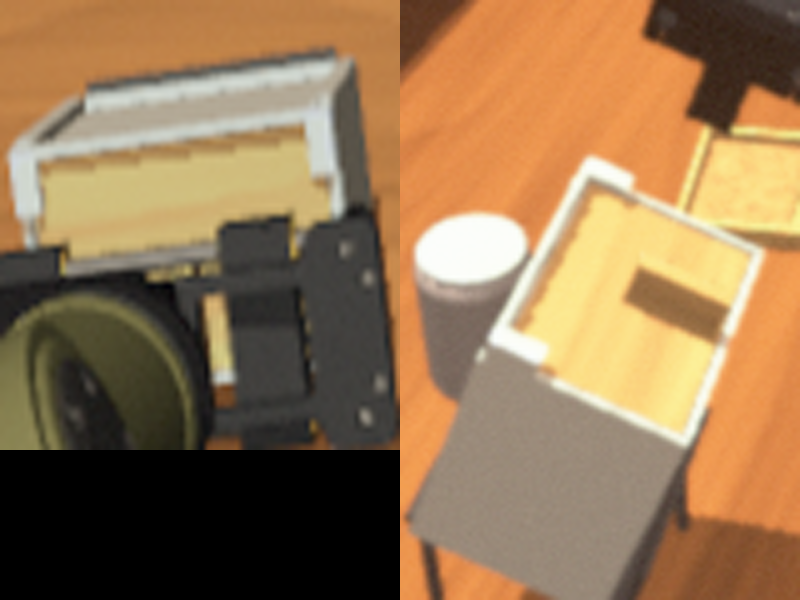

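The gripper is above and slightly short of the fin; the fin shows in the side crop with its top edge from (640,268) to (730,305). I'll check the model against that edge.

Run:
```python
from h import *
S=lambda u,v:((u-400+.5)/4-.5+225,(v+.5)/4-.5+235)
P=np.array([can(3.5,5,168),can(-46.5,5,168),can(-46.5,5,140),can(3.5,5,140)])
print((proj("side",P)-np.array([S(640,148),S(730,185),S(722,218),S(626,180)])).round(1))
P=np.array([can(-46.5,0,168),can(3.5,0,168)])
print((proj("top",P)-np.array([(234.6,247.1),(230.8,226.3)])).round(1))
```

```text
[[-0.2 -1.3]
 [ 0.8  0.2]
 [-1.9  1. ]
 [-0.9  0. ]]
[[-1.   0.8]
 [-0.4  0.6]]
```

Emit:
step_arm([
  {"angular":[-0.0053,0.0097,-0.0006],"slide":[0,0,0],"jaw":0.6},
  {"angular":[0,0,0],"slide":[-0.023,-0.022,0.03],"jaw":0.6},
  {"angular":[0,0,0],"slide":[-0.023,-0.022,0.03],"jaw":0.6},
  {"angular":[0,0,0],"slide":[0,0,0.03],"jaw":0.6},
  {"angular":[0,0,0],"slide":[0,0,0],"jaw":0.6},
])

```text
time_s: 3.7
tool_pos: [0.5235, 0.1988, 0.2612]
tool_rot: [177.9, -21.7, 5.6]
force: [-0.6, -1.0, -0.5]
grip_width: 0.0522
grasp_force: 0.0
```

Run:
```python
from h import *
print(env.get_obs()["qpos"],pose()[0])
go(can(-21.5,0,145),RT,label="fin")
```

```text
[   6.19946445  -10.43337418  -32.68763483  108.17953844    4.66522304
   61.20957251 -113.4077889 ] [0.52345737 0.19884688 0.26122863]
fin turn [-0.0001  0.0013  0.0009] slide [0.0046 0.0018 0.1024]
```

Emit:
step_arm([
  {"angular":[0,0.0013,0.0009],"slide":[0.0046,0.0018,0.03],"jaw":0.5},
  {"angular":[0,0,0],"slide":[0,0,0.03],"jaw":0.5},
  {"angular":[0,0,0],"slide":[0,0,0.02],"jaw":0.5},
  {"angular":[0,0,0],"slide":[0,0,0.01],"jaw":0.5},
  {"angular":[0,0,0],"slide":[0,0,0.009],"jaw":0.5},
  {"angular":[0,0,0],"slide":[0,0,0],"jaw":0.5},
])

```text
time_s: 4.45
tool_pos: [0.5447, 0.1989, 0.2183]
tool_rot: [178.0, -22.1, 5.4]
force: [0.1, -0.0, -0.0]
grip_width: 0.0435
grasp_force: 0.0
```

Run:
```python
from h import *
import cv2
print(env.get_obs()["force"],pose()[0])
go(can(-21.5,0,145),RT,label="fin")
s=env.read_camera("side")[:,:,::-1]
cv2.imwrite("pics/c4.png",cv2.resize(s[200:350,215:345],(520,600),interpolation=cv2.INTER_CUBIC))
```

```text
[ 0.11055112 -0.01150445 -0.00587657] [0.54471437 0.19892661 0.21833365]
fin turn [-0.0003 -0.0009 -0.    ] slide [-0.0027  0.0014  0.007 ]
```

View pics/c4.png

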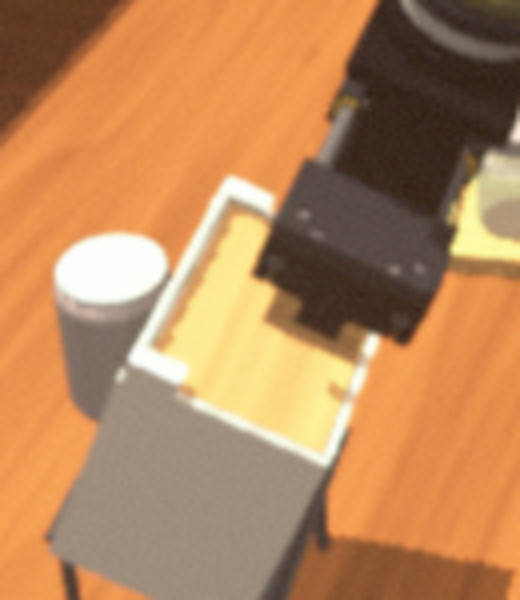

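The near finger straddles the fin squarely, tip just above the plate at about (325,335). Going down 3 mm and closing.

Emit:
step_arm([
  {"angular":[0,0,0],"slide":[-0.002,0.001,0.006],"jaw":0.5},
  {"angular":[0,0,0],"slide":[0,0,0],"jaw":0},
  {"angular":[0,0,0],"slide":[0,0,0],"jaw":0},
  {"angular":[0,0,0],"slide":[0,0,0],"jaw":0},
  {"angular":[0,0,0],"slide":[0,0,0],"jaw":0},
  {"angular":[0,0,0],"slide":[0,0,0],"jaw":0},
  {"angular":[0,0,0],"slide":[0,0,0],"jaw":0},
], newtons=30)

```text
time_s: 5.38
tool_pos: [0.545, 0.1983, 0.2153]
tool_rot: [178.0, -22.1, 5.4]
force: [-0.1, -0.8, 0.0]
grip_width: 0.0011
grasp_force: 0.0
```

Run:
```python
from h import *
o=env.get_obs(); print(o["grip_width"],o["grasp_force"],o["force"],o["tool_pos"],o["tool_rot"],o["qpos"])
# tilt low end up about lid upper end (can x=44,z=135)
p,R=pose()
q=RC.inv().apply(p-CAN)*1e3; print("tcp in can",q)
piv=can(44,q[1],135)
for th in(2,4,6):
    # rotate about can +y axis: raise low end => x-axis dips: low end up
    D=RC*Ro.from_euler("y",th,degrees=True)*RC.inv()
    go(piv+D.apply(p-piv)+RC.apply([0,0,.001]),D*R,frm=(p,R),label=str(th))
```

```text
0.0010872041729988687 0.0 [-0.14211188 -0.78693699  0.00700444] [0.54497857 0.19832239 0.21531248] [178.04286962 -22.08461228   5.38526563] [   6.61719956   -6.42997316  -33.74862167  110.58357702    7.83935882
   55.20681769 -115.95132021]
tcp in can [-21.08054915   0.16029531 145.58555612]
2 turn [-0.     -0.0111  0.    ] slide [ 0.0006 -0.     -0.0066]
4 turn [-0.     -0.0222  0.    ] slide [ 0.0011 -0.     -0.0111]
6 turn [-0.     -0.0333  0.    ] slide [ 0.0013 -0.     -0.0157]
```

The fingers closed on nothing, so I'll look.

Run:
```python
from h import *
import cv2
s=env.read_camera("side")[:,:,::-1];t=env.read_camera("top")[:,:,::-1]
cv2.imwrite("pics/s5.png",s);cv2.imwrite("pics/t5.png",t)
c=np.zeros((600,800,3),np.uint8); c[:,:480]=cv2.resize(s[220:320,245:325],(480,600),interpolation=cv2.INTER_CUBIC)
c[:480,480:]=cv2.resize(t[190:280,200:260],(320,480),interpolation=cv2.INTER_CUBIC)
cv2.imwrite("pics/c5.png",c)
p,R=pose(); f=lambda q:((q-[245,220])*6).round().tolist()
print("tip",f(proj("side",[p,p-R.apply([0,0,.019])])))
print("fin",f(proj("side",[can(x,0,z) for z in(140,168) for x in(-46.5,3.5)])))
p=np.array([.54471,.19893,.21833]);print("c4 near finger tip",((proj("side",[p-R.apply([0,.022,0]),p-R.apply([0,.033,0])])-[215,200])*4).round())
```

```text
tip [[289.0, 369.0], [307.0, 331.0]]
fin [[353.0, 411.0], [216.0, 348.0], [381.0, 356.0], [241.0, 292.0]]
c4 near finger tip [[299. 351.]
 [293. 366.]]
```

View pics/c5.png

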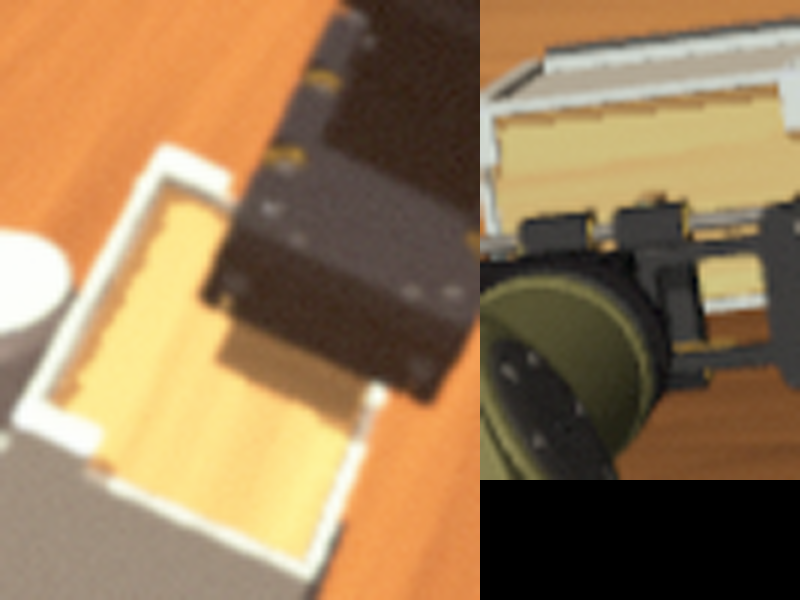

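```bash
sed -i 's/from_euler("zy"/from_euler("ZY"/' h.py m.py; python3 m.py | grep -A1 "can [45]"; python3 m.py|grep -A1 fin
python3 - <<'E'
from h import *
p,R=pose(); print("tool in side px",proj("side",[p]),"top",proj("top",[p,p-R.apply([0,0,.019]),p-R.apply([0,0,.07]),p-R.apply([0,0,.2])]))
print("body ends top",proj("top",[p-R.apply([0,k*.095,.07]) for k in(1,-1)]))
E
```

```text
can 49 [0.619  0.2051 0.089  5.3992] 11.79423931712578
[[0.4, -0.5], [0.6, -0.6], [-0.1, -0.5], [-0.0, -0.5], [-0.3, -0.1], [0.6, -0.1], [0.9, 0.7], [0.8, -1.4], [-0.4, 2.1], [-0.3, -0.3], [-0.7, 0.6], [-0.1, 0.4]]
can 51 [0.6185 0.2049 0.0887 5.2787] 13.463242284498666
[[0.4, -0.3], [0.7, -0.3], [-0.2, -1.2], [0.0, -1.0], [-0.1, 0.1], [0.9, 0.1], [0.1, 0.3], [0.2, -1.7], [-0.2, 2.1], [-0.1, -0.2], [-0.7, 0.9], [-0.1, 0.7]]
can 53 [0.6179 0.2046 0.0884 5.1386] 19.809107421449994
[[0.5, -0.2], [0.7, -0.0], [-0.2, -1.9], [0.0, -1.5], [0.1, 0.2], [1.3, 0.2], [-0.6, -0.1], [-0.2, -2.0], [0.1, 2.1], [0.1, -0.1], [-0.7, 1.1], [0.0, 0.9]]
fin pred [[233.93989887 248.19752122]
 [230.8404843  227.17908747]] (234.6, 247.08333333333334) (230.8, 226.25)
tool in side px [[293.08743376 281.42933313]] top [[233.63009644 235.37842988]
 [232.16743523 236.98040796]
 [228.01491087 241.52845568]
 [215.6621831  255.05776714]]
body ends top [[186.04820912 246.12990995]
 [270.18613518 236.90457647]]
```

View pics/t5.png

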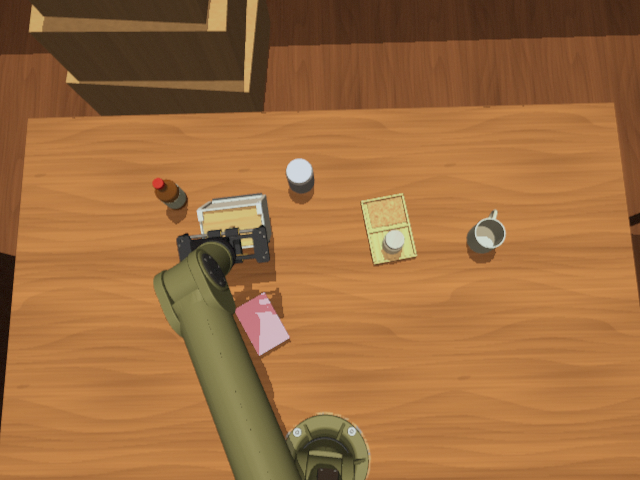

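The top view shows the gripper centred over the fin sideways, body ends ~(178,247) and (271,240). The side view then says the fingertips are about 20 mm higher than assumed. I also fixed an Euler-order slip and refit. I'll open, realign and check the start image.

```bash
sed -i 's/^CAN=.*/CAN=np.array([.6186,.2049,.0888]); YAW=5.3/' h.py
python3 - <<'E'
from h import *
p0=np.array([.2557,-.597,.1959]);R0=Ro.from_euler("xyz",[-179.9,0,23.2],degrees=True)
print("start fingers side",[proj("side",[p0+R0.apply([0,k*.05,-b]) for k in(1,-1)]).round().tolist() for b in(0,.019,.07)])
print("top",[proj("top",[p0+R0.apply([0,k*.05,-b]) for k in(1,-1)]).round().tolist() for b in(0,.019,.07)])
p,R=pose(); print("now in can",RC.inv().apply(p-CAN)*1e3)
go(can(-21.5,0,146),RT)
E
```

```text
start fingers side [[[467.0, 142.0], [478.0, 155.0]], [[468.0, 137.0], [479.0, 150.0]], [[471.0, 121.0], [482.0, 134.0]]]
top [[[602.0, 344.0], [563.0, 363.0]], [[606.0, 345.0], [566.0, 363.0]], [[618.0, 345.0], [577.0, 364.0]]]
now in can [-21.13390416   0.28650264 144.99483983]
 turn [ 0.0107 -0.0005  0.0004] slide [-0.0007  0.0006 -0.002 ]
```

Emit:
step_arm([
  {"angular":[0,0,0],"slide":[0,0,0],"jaw":0.6},
  {"angular":[0,0,0],"slide":[0,0,0],"jaw":0.6},
  {"angular":[0,0,0],"slide":[0,0,0],"jaw":0.6},
  {"angular":[0,0,0],"slide":[0,0,0],"jaw":0.6},
])

```text
time_s: 5.98
tool_pos: [0.545, 0.1983, 0.2153]
tool_rot: [178.0, -22.1, 5.4]
force: [0.1, -0.3, -0.1]
grip_width: 0.0326
grasp_force: 0.0
```

Emit:
step_arm([
  {"angular":[0.0107,-0.0005,0.0004],"slide":[0,0,0],"jaw":0.6},
  {"angular":[0,0,0],"slide":[0,0,0],"jaw":0.6},
  {"angular":[0,0,0],"slide":[0,0,0],"jaw":0.6},
  {"angular":[0,0,0],"slide":[0,0,0.006],"jaw":0.6},
  {"angular":[0,0,0],"slide":[0,0,0.006],"jaw":0.6},
  {"angular":[0,0,0],"slide":[0,0,0.006],"jaw":0.6},
  {"angular":[0,0,0],"slide":[0,0,0.006],"jaw":0.6},
  {"angular":[0,0,0],"slide":[0,0,0],"jaw":0.6},
])

```text
time_s: 6.98
tool_pos: [0.5493, 0.1987, 0.2037]
tool_rot: [180.0, -22.0, 5.3]
force: [-0.3, 0.1, -0.6]
grip_width: 0.0519
grasp_force: 0.0
```

Run:
```python
from h import *
p,R=pose(); print("now in can",RC.inv().apply(p-CAN)*1e3, env.get_obs()["force"])
go(can(-21.5,0,130),RT)
```

```text
now in can [-21.44289723   0.21041023 132.62560559] [-0.27564004  0.08805938 -0.57706141]
 turn [0.     0.0002 0.    ] slide [-0.0001  0.0004  0.0053]
```

Emit:
step_arm([
  {"angular":[0,0,0],"slide":[0,0.0004,0.004],"jaw":0.5},
  {"angular":[0,0,0],"slide":[0,0,0.004],"jaw":0.5},
  {"angular":[0,0,0],"slide":[0,0,0.004],"jaw":0.5},
  {"angular":[0,0,0],"slide":[0,0,0],"jaw":0.5},
])

```text
time_s: 7.48
tool_pos: [0.5516, 0.1987, 0.1984]
tool_rot: [180.0, -22.0, 5.3]
force: [0.1, -0.1, -0.8]
grip_width: 0.0435
grasp_force: 0.0
```

Emit:
step_arm([
  {"angular":[0,0,0],"slide":[0,0,0],"jaw":0},
  {"angular":[0,0,0],"slide":[0,0,0],"jaw":0},
  {"angular":[0,0,0],"slide":[0,0,0],"jaw":0},
  {"angular":[0,0,0],"slide":[0,0,0],"jaw":0},
  {"angular":[0,0,0],"slide":[0,0,0],"jaw":0},
  {"angular":[0,0,0],"slide":[0,0,0],"jaw":0},
  {"angular":[0,0,0],"slide":[0,0,0],"jaw":0},
], newtons=30)

```text
time_s: 8.35
tool_pos: [0.5517, 0.1988, 0.1986]
tool_rot: [-180.0, -22.0, 5.3]
force: [0.1, -0.6, 0.2]
grip_width: 0.0101
grasp_force: 30.0
```

Gripped the fin (10.1 mm wide, 30 N). Now I'll work out the tilt over the lip.

Run:
```python
from h import *
p,R=pose(); q=RC.inv().apply(p-CAN)*1e3; print(q)
piv=can(44,q[1],115); f=(p,R)
for th in(3,6):
    D=RC*Ro.from_euler("y",th,degrees=True)*RC.inv()
    f=go(piv+D.apply(p-piv)+RC.apply([0,0,.0005*th/3]),D*R,frm=f,label=str(th))
print("slide 30mm along -x:"); go(f[0]+RC.apply([-.03,0,0]),frm=f)
```

```text
[-21.15420046   0.13093366 127.01800899]
3 turn [ 0.     -0.0167  0.    ] slide [ 0.001  -0.     -0.0079]
6 turn [ 0.     -0.0167  0.    ] slide [ 0.001  -0.     -0.0078]
slide 30mm along -x:
 turn [0. 0. 0.] slide [-0.0597 -0.      0.0063]
```

Emit:
step_arm([
  {"angular":[0,-0.0083,0],"slide":[0.0005,0,-0.004],"jaw":0},
  {"angular":[0,-0.0083,0],"slide":[0.0005,0,-0.004],"jaw":0},
  {"angular":[0,-0.0083,0],"slide":[0.0005,0,-0.004],"jaw":0},
  {"angular":[0,-0.0083,0],"slide":[0.0005,0,-0.004],"jaw":0},
  {"angular":[0,0,0],"slide":[0,0,0],"jaw":0},
  {"angular":[0,0,0],"slide":[0,0,0],"jaw":0},
])

```text
time_s: 9.1
tool_pos: [0.5502, 0.1986, 0.2065]
tool_rot: [-180.0, -16.0, 5.3]
force: [-0.3, 1.1, -0.9]
grip_width: 0.0098
grasp_force: 30.0
```

Run:
```python
from h import *
import cv2
p,R=pose(); o=env.get_obs(); print(RC.inv().apply(p-CAN)*1e3,o["force"],o["wrist_torque"],o["tool_rot"],o["grip_width"])
s=env.read_camera("side")[:,:,::-1]; cv2.imwrite("pics/s6.png",s)
```

```text
[-1.96115631e+01  7.72310551e-02  1.34874323e+02] [-0.26233403  1.13737033 -0.89937604] [0.14754551 0.33759899 0.13618395] [-179.99877426  -16.04536061    5.31492347] 0.00979279580757828
```

Emit:
step_arm([
  {"angular":[0,0,0],"slide":[-0.007,0,0.0007],"jaw":0},
  {"angular":[0,0,0],"slide":[-0.007,0,0.0007],"jaw":0},
  {"angular":[0,0,0],"slide":[-0.007,0,0.0007],"jaw":0},
  {"angular":[0,0,0],"slide":[-0.007,0,0.0007],"jaw":0},
])

```text
time_s: 9.65
tool_pos: [0.5366, 0.1973, 0.2013]
tool_rot: [180.0, -16.0, 5.3]
force: [0.7, 0.3, -0.5]
grip_width: 0.01
grasp_force: 30.0
```

Emit:
step_arm([
  {"angular":[0,0,0],"slide":[-0.008,0,0.0008],"jaw":0},
  {"angular":[0,0,0],"slide":[-0.008,0,0.0008],"jaw":0},
  {"angular":[0,0,0],"slide":[-0.008,0,0.0008],"jaw":0},
  {"angular":[0,0,0],"slide":[-0.008,0,0.0008],"jaw":0},
  {"angular":[0,0,0],"slide":[-0.008,0,0.0008],"jaw":0},
  {"angular":[0,0,0],"slide":[-0.008,0,0.0008],"jaw":0},
])

```text
time_s: 10.4
tool_pos: [0.5144, 0.1952, 0.1923]
tool_rot: [180.0, -16.0, 5.3]
force: [0.2, 1.2, -1.3]
grip_width: 0.0097
grasp_force: 30.0
```

Run:
```python
from h import *
p,R=pose(); o=env.get_obs(); print(RC.inv().apply(p-CAN)*1e3,o["force"],o["grip_width"],o["qpos"])
f=go(p+np.array([-.03,0,.08]),label="up")
f=go([.465,-.01,.25],down(5),label="over"); print((R.inv()*down(5)).as_rotvec(True)); go([.465,-.01,.02],down(5),frm=f)
```

```text
[-5.83106281e+01 -2.00913515e-02  1.35138783e+02] [ 0.21576296  1.16440551 -1.28179053] 0.009736115980430652 [   6.87889175   -5.48609913  -32.49296889  110.99944308    3.07918505
   58.64533941 -111.83833705]
up turn [0. 0. 0.] slide [-0.0133 -0.0055 -0.1703]
over turn [-0.0002 -0.089   0.0017] slide [-0.1341  0.4003 -0.1155]
[ -0.03541578 -16.01813397   0.29958158]
 turn [0. 0. 0.] slide [ 0.   -0.    0.46]
```

Emit:
step_arm([
  {"angular":[0,0,0],"slide":[-0.01,0,-0.05],"jaw":0},
  {"angular":[0,0,0],"slide":[-0.01,0,-0.06],"jaw":0},
  {"angular":[0,0,0],"slide":[-0.01,0,-0.06],"jaw":0},
  {"angular":[0,-0.03,0],"slide":[0,0,0],"jaw":0},
  {"angular":[0,-0.03,0],"slide":[0,0.03,0],"jaw":0},
  {"angular":[0,-0.029,0.0017],"slide":[-0.01,0.05,0],"jaw":0},
  {"angular":[0,0,0],"slide":[-0.01,0.08,0],"jaw":0},
  {"angular":[0,0,0],"slide":[-0.01,0.08,0],"jaw":0},
  {"angular":[0,0,0],"slide":[-0.01,0.08,0],"jaw":0},
  {"angular":[0,0,0],"slide":[0,0,0],"jaw":0},
])

```text
time_s: 11.65
tool_pos: [0.471, 0.0263, 0.2692]
tool_rot: [179.9, 0.0, 4.6]
force: [-0.8, 0.8, -0.6]
grip_width: 0.0096
grasp_force: 30.0
```

Run:
```python
from h import *
import cv2
o=env.get_obs(); print(o["tool_pos"],o["tool_rot"],o["force"],o["grip_width"],o["qpos"])
f=go([.465,-.01,.25],down(5),label="over"); go([.465,-.01,.02],down(5),frm=f)
s=env.read_camera("side")[:,:,::-1]; cv2.imwrite("pics/s7.png",s);t=env.read_camera("top")[:,:,::-1]; cv2.imwrite("pics/t7.png",t)
```

```text
[0.47099192 0.02633357 0.2692043 ] [1.79929866e+02 2.96561647e-02 4.57764895e+00] [-0.80567291  0.84116369 -0.60734105] 0.009646810793335153 [ 15.91842264  -4.34625845 -20.96841127  99.95104044  -1.49190145
  84.14054498 -90.2641033 ]
over turn [ 0.0004  0.0002 -0.0023] slide [-0.0183  0.0713  0.0384]
 turn [0. 0. 0.] slide [ 0.   -0.    0.46]
```

Emit:
step_arm([
  {"angular":[0,0,0],"slide":[-0.006,0.035,0.06],"jaw":0},
  {"angular":[0,0,0],"slide":[-0.006,0.035,0.08],"jaw":0},
  {"angular":[0,0,0],"slide":[0,0,0.1],"jaw":0},
  {"angular":[0,0,0],"slide":[0,0,0.1],"jaw":0},
  {"angular":[0,0,0],"slide":[0,0,0.08],"jaw":0},
  {"angular":[0,0,0],"slide":[0,0,0.06],"jaw":0},
  {"angular":[0,0,0],"slide":[0,0,0.02],"jaw":0},
  {"angular":[0,0,0],"slide":[0,0,0.01],"jaw":0},
  {"angular":[0,0,0],"slide":[0,0,0],"jaw":0},
])

```text
time_s: 12.88
tool_pos: [0.4691, -0.0043, 0.0153]
tool_rot: [-180.0, -0.1, 5.0]
force: [0.3, -0.0, -1.1]
grip_width: 0.0098
grasp_force: 30.0
```

Emit:
step_arm([
  {"angular":[0,0,0],"slide":[0,0,0.006],"jaw":0},
  {"angular":[0,0,0],"slide":[0,0,0.004],"jaw":0},
  {"angular":[0,0,0],"slide":[0,0,0.004],"jaw":0},
  {"angular":[0,0,0],"slide":[0,0,0],"jaw":0},
])

```text
time_s: 13.38
tool_pos: [0.4681, -0.0047, 0.0073]
tool_rot: [-180.0, 0.0, 5.0]
force: [-0.2, 0.4, -1.8]
grip_width: 0.0097
grasp_force: 30.0
```

Emit:
step_arm([
  {"angular":[0,0,0],"slide":[0,0,0.006],"jaw":0},
  {"angular":[0,0,0],"slide":[0,0,0.004],"jaw":0},
  {"angular":[0,0,0],"slide":[0,0,0.004],"jaw":0},
  {"angular":[0,0,0],"slide":[0,0,0.002],"jaw":0},
  {"angular":[0,0,0],"slide":[0,0,0],"jaw":0},
])

```text
time_s: 14.0
tool_pos: [0.4682, -0.0046, -0.0007]
tool_rot: [-180.0, 0.0, 5.0]
force: [-0.0, 0.1, -1.2]
grip_width: 0.0094
grasp_force: 30.0
```

Emit:
step_arm([
  {"angular":[0,0,0],"slide":[0,0,0.004],"jaw":0},
  {"angular":[0,0,0],"slide":[0,0,0.002],"jaw":0},
  {"angular":[0,0,0],"slide":[0,0,0],"jaw":0},
])

```text
time_s: 14.38
tool_pos: [0.4681, -0.0046, -0.0037]
tool_rot: [-180.0, 0.0, 5.0]
force: [0.2, 0.1, -0.2]
grip_width: 0.0098
grasp_force: 30.0
```

Emit:
step_arm([
  {"angular":[0,0,0],"slide":[0,0,0.004],"jaw":0},
  {"angular":[0,0,0],"slide":[0,0,0],"jaw":0},
  {"angular":[0,0,0],"slide":[0,0,0],"jaw":0},
])

```text
time_s: 14.75
tool_pos: [0.4683, -0.0047, -0.0056]
tool_rot: [-180.0, -0.0, 5.0]
force: [-0.8, -0.4, -1.7]
grip_width: 0.0098
grasp_force: 30.0
```

Emit:
step_arm([
  {"angular":[0,0,0],"slide":[0,0,0.004],"jaw":0},
  {"angular":[0,0,0],"slide":[0,0,0],"jaw":0},
  {"angular":[0,0,0],"slide":[0,0,0],"jaw":0},
])

```text
time_s: 15.12
tool_pos: [0.4682, -0.0047, -0.0076]
tool_rot: [-180.0, 0.0, 5.0]
force: [1.0, -0.3, -1.1]
grip_width: 0.0097
grasp_force: 30.0
```

Emit:
step_arm([
  {"angular":[0,0,0],"slide":[0,0,0.003],"jaw":0},
  {"angular":[0,0,0],"slide":[0,0,0],"jaw":0},
  {"angular":[0,0,0],"slide":[0,0,0],"jaw":0},
])

```text
time_s: 15.5
tool_pos: [0.4685, -0.0047, -0.0088]
tool_rot: [-180.0, -0.0, 5.0]
force: [-0.9, 0.9, 2.7]
grip_width: 0.0096
grasp_force: 30.0
```

Emit:
step_arm([
  {"angular":[0,0,0],"slide":[0,0,0.003],"jaw":0},
  {"angular":[0,0,0],"slide":[0,0,0],"jaw":0},
  {"angular":[0,0,0],"slide":[0,0,0],"jaw":0},
])

```text
time_s: 15.88
tool_pos: [0.4685, -0.0047, -0.0088]
tool_rot: [180.0, 0.0, 5.0]
force: [-6.4, -0.2, 17.5]
grip_width: 0.0096
grasp_force: 30.0
```

Contact at reported z = -8.8 mm, lid flat. I'll release it. Lowering the open fingers onto the plate then gives the true fingertip offset.

Emit:
step_arm([
  {"angular":[0,0,0],"slide":[0,0,-0.003],"jaw":0},
  {"angular":[0,0,0],"slide":[0,0,0],"jaw":0.5},
  {"angular":[0,0,0],"slide":[0,0,0],"jaw":0.5},
  {"angular":[0,0,0],"slide":[0,0,0],"jaw":0.5},
  {"angular":[0,0,0],"slide":[0,0,0],"jaw":0.5},
  {"angular":[0,0,0],"slide":[0,0,0.006],"jaw":0.5},
  {"angular":[0,0,0],"slide":[0,0,0.004],"jaw":0.5},
  {"angular":[0,0,0],"slide":[0,0,0],"jaw":0.5},
])

```text
time_s: 16.88
tool_pos: [0.468, -0.0046, -0.0144]
tool_rot: [-180.0, 0.0, 5.0]
force: [-0.7, 0.1, -0.5]
grip_width: 0.043
grasp_force: 0.0
```

Emit:
step_arm([
  {"angular":[0,0,0],"slide":[0,0,0.003],"jaw":0.5},
  {"angular":[0,0,0],"slide":[0,0,0.002],"jaw":0.5},
  {"angular":[0,0,0],"slide":[0,0,0],"jaw":0.5},
])

```text
time_s: 17.25
tool_pos: [0.4682, -0.0046, -0.0166]
tool_rot: [-180.0, 0.0, 5.0]
force: [0.5, -0.6, 0.4]
grip_width: 0.0438
grasp_force: 0.0
```

Emit:
step_arm([
  {"angular":[0,0,0],"slide":[0,0,0.003],"jaw":0.5},
  {"angular":[0,0,0],"slide":[0,0,0],"jaw":0.5},
])

```text
time_s: 17.5
tool_pos: [0.4681, -0.0047, -0.0182]
tool_rot: [-180.0, 0.0, 5.0]
force: [0.6, 0.3, -0.0]
grip_width: 0.0434
grasp_force: 0.0
```

Emit:
step_arm([
  {"angular":[0,0,0],"slide":[0,0,0.004],"jaw":0.5},
  {"angular":[0,0,0],"slide":[0,0,0],"jaw":0.5},
])

```text
time_s: 17.75
tool_pos: [0.4682, -0.0047, -0.0202]
tool_rot: [-180.0, 0.0, 5.0]
force: [0.4, -0.1, 0.1]
grip_width: 0.0438
grasp_force: 0.0
```

Emit:
step_arm([
  {"angular":[0,0,0],"slide":[0,0,0.004],"jaw":0.5},
  {"angular":[0,0,0],"slide":[0,0,0],"jaw":0.5},
])

```text
time_s: 18.0
tool_pos: [0.4683, -0.0047, -0.0204]
tool_rot: [180.0, 0.0, 5.0]
force: [-6.5, 1.0, 17.2]
grip_width: 0.0431
grasp_force: 8.3
```

Emit:
step_arm([
  {"angular":[0,0,0],"slide":[0,0,-0.02],"jaw":0.6},
  {"angular":[0,0,0],"slide":[0,0,-0.05],"jaw":0.6},
  {"angular":[0,0,0],"slide":[0,0,-0.08],"jaw":0.6},
  {"angular":[0,0,0],"slide":[0,0,-0.11],"jaw":0.6},
  {"angular":[0,0,0],"slide":[0,0.06,-0.1],"jaw":0.6},
  {"angular":[0,0,0],"slide":[0,0.08,-0.08],"jaw":0.6},
  {"angular":[0,0,0],"slide":[0,0.1,-0.06],"jaw":0.6},
  {"angular":[0,0,0],"slide":[0,0.1,-0.04],"jaw":0.6},
  {"angular":[0,0,0],"slide":[0,0,0],"jaw":0.6},
])

```text
time_s: 19.12
tool_pos: [0.4832, -0.1793, 0.2495]
tool_rot: [179.9, -0.1, 4.5]
force: [-0.1, 0.4, -0.4]
grip_width: 0.0521
grasp_force: 0.0
```

Run:
```python
from h import *
import cv2
s=env.read_camera("side")[:,:,::-1]; cv2.imwrite("pics/s8.png",s);t=env.read_camera("top")[:,:,::-1]; cv2.imwrite("pics/t8.png",t)
c=np.zeros((600,800,3),np.uint8)
c[:,:440]=cv2.resize(t[190:340,195:360][:,:,:][:, :110],(440,600),interpolation=cv2.INTER_CUBIC)  # 4x origin 195,190
c[:300,440:]=cv2.resize(s[240:300,265:337],(360,300),interpolation=cv2.INTER_CUBIC) #5x origin 265,240
c[300:,440:]=cv2.resize(t[270:330,290:362],(360,300),interpolation=cv2.INTER_CUBIC) #5x origin 290,270
cv2.imwrite("pics/c8.png",c)
print(pose()[0],proj("top",[[.468,-.005,.033]]),proj("side",[[.468,-.005,.033]]))
print("tin top pred top",proj("top",[can(-17,y,100) for y in(-6,0,6)]).round(1).tolist(),"side",proj("side",[can(-17,0,100)]))
```

```text
[ 0.48293845 -0.17379883  0.24766986] [[322.39149233 274.85805688]] [[354.91315969 294.27816142]]
tin top pred top [[238.6, 229.9], [236.2, 230.2], [233.7, 230.5]] side [[284.17442019 295.20040435]]
```

View pics/c8.png

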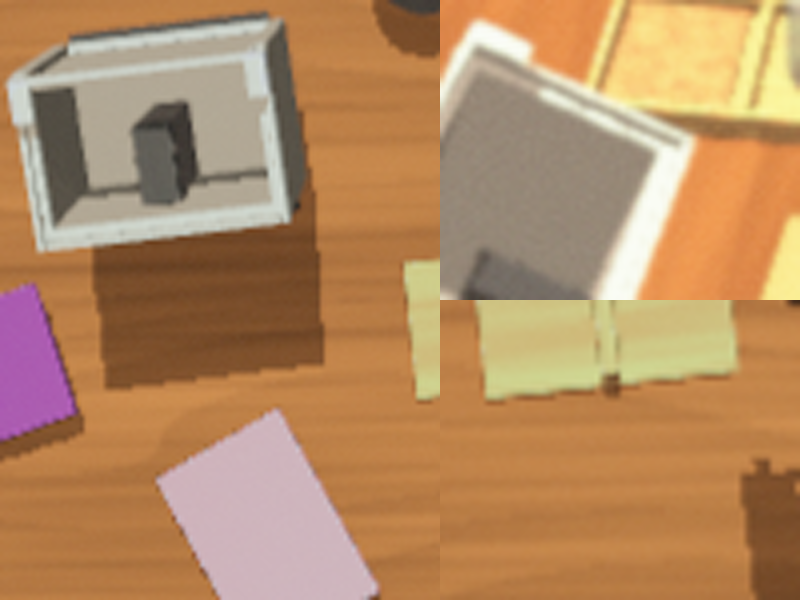

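The tin stands in the cavity, its cap centred at crop (158,163), which is pixel (234.1,230.4): about x -17, y +5 in the canister frame. The lid lies flat with its fin up, low edge at ~(324,287), clear of everything.

Run:
```python
from h import *
f=go(can(-16,5,170),RT,label="above"); print(f[0]); p,R=pose()
print(go(f[0],R,label="(unturned) delta"))
```

```text
above turn [-0.      0.1222 -0.002 ] slide [ 0.1643 -0.7391  0.082 ]
[0.53995577 0.20262586 0.24042755]
(unturned) delta turn [0. 0. 0.] slide [ 0.1787 -0.7402  0.0154]
(array([0.53995577, 0.20262586, 0.24042755]), Rotation.from_matrix(array([[ 9.96258545e-01,  8.64226860e-02, -1.73470654e-04],
                            [ 8.64228317e-02, -9.96257837e-01,  1.18980258e-03],
                            [-6.99955637e-05, -1.20034281e-03, -9.99999277e-01]])))
```

Emit:
step_arm([
  {"angular":[0,0,0],"slide":[0,-0.05,-0.08],"jaw":0.6},
  {"angular":[0,0,0],"slide":[0.02,-0.1,-0.02],"jaw":0.6},
  {"angular":[0,0,0],"slide":[0.02,-0.11,0],"jaw":0.6},
  {"angular":[0,0,0],"slide":[0.02,-0.11,0],"jaw":0.6},
  {"angular":[0,0,0],"slide":[0.02,-0.11,0],"jaw":0.6},
  {"angular":[0,0,0],"slide":[0.02,-0.11,0],"jaw":0.6},
  {"angular":[0,0.04,0],"slide":[0.02,-0.08,0],"jaw":0.6},
  {"angular":[0,0.04,-0.002],"slide":[0,-0.05,0],"jaw":0.6},
  {"angular":[0,0.04,0],"slide":[0,0,0],"jaw":0.6},
  {"angular":[0,0,0],"slide":[0,0,0],"jaw":0.6},
])

```text
time_s: 20.48
tool_pos: [0.5077, 0.1912, 0.2962]
tool_rot: [179.7, -21.5, 5.7]
force: [-0.0, -0.5, 0.6]
grip_width: 0.0522
grasp_force: 0.0
```

Run:
```python
from h import *
f=go(can(-16,5,150),RT,label="above"); f=go(can(-16,5,56),frm=f,label="down"); print(pose()[0])
```

```text
above turn [0.0006 0.0028 0.002 ] slide [ 0.0197 -0.0168  0.1683]
down turn [0. 0. 0.] slide [ 0.    -0.     0.188]
[0.50772001 0.19122276 0.29623028]
```

Emit:
step_arm([
  {"angular":[0.0006,0.0028,0.002],"slide":[0.0197,-0.0168,0],"jaw":0.6},
  {"angular":[0,0,0],"slide":[0,0,0.06],"jaw":0.6},
  {"angular":[0,0,0],"slide":[0,0,0.06],"jaw":0.6},
  {"angular":[0,0,0],"slide":[0,0,0.048],"jaw":0.6},
  {"angular":[0,0,0],"slide":[0,0,0],"jaw":0.6},
  {"angular":[0,0,0],"slide":[0,0,0],"jaw":0.6},
])

```text
time_s: 21.22
tool_pos: [0.5523, 0.2028, 0.2248]
tool_rot: [-179.7, -22.1, 4.9]
force: [-0.5, -1.0, 0.9]
grip_width: 0.0526
grasp_force: 0.0
```

Run:
```python
from h import *
p,R=pose();print(RC.inv().apply(p-CAN)*1e3,env.get_obs()["force"])
go(can(-16,5,56),RT,label="down")
```

```text
[-10.46106145   4.02167764 150.86553592] [-0.45721186 -1.03988777  0.86801903]
down turn [-0.0009 -0.0007 -0.0018] slide [-0.0111 -0.002   0.1897]
```

Emit:
step_arm([
  {"angular":[-0.0009,-0.0007,-0.0018],"slide":[-0.0111,-0.002,0.01],"jaw":0.6},
  {"angular":[0,0,0],"slide":[0,0,0],"jaw":0.6},
  {"angular":[0,0,0],"slide":[0,0,0.03],"jaw":0.6},
  {"angular":[0,0,0],"slide":[0,0,0.03],"jaw":0.6},
  {"angular":[0,0,0],"slide":[0,0,0.03],"jaw":0.6},
  {"angular":[0,0,0],"slide":[0,0,0.02],"jaw":0.6},
  {"angular":[0,0,0],"slide":[0,0,0],"jaw":0.6},
])

```text
time_s: 22.1
tool_pos: [0.568, 0.2043, 0.1646]
tool_rot: [179.9, -21.8, 5.3]
force: [0.2, 0.1, -0.0]
grip_width: 0.0522
grasp_force: 0.0
```

Emit:
step_arm([
  {"angular":[0,0,0],"slide":[0,0,0.01],"jaw":0.6},
  {"angular":[0,0,0],"slide":[0,0,0.01],"jaw":0.6},
  {"angular":[0,0,0],"slide":[0,0,0.01],"jaw":0.6},
  {"angular":[0,0,0],"slide":[0,0,0.01],"jaw":0.6},
  {"angular":[0,0,0],"slide":[0,0,0.01],"jaw":0.6},
  {"angular":[0,0,0],"slide":[0,0,0],"jaw":0.6},
])

```text
time_s: 22.85
tool_pos: [0.5775, 0.2053, 0.1422]
tool_rot: [179.9, -21.9, 5.3]
force: [-0.2, 0.8, -0.6]
grip_width: 0.0523
grasp_force: 0.0
```

Run:
```python
from h import *
p,R=pose();print(RC.inv().apply(p-CAN)*1e3,env.get_obs()["force"])
go(can(-16,5,56),RT,label="down")
```

```text
[-17.86039339   4.17352014  64.83631615] [-0.17461142  0.75802968 -0.59181107]
down turn [0.0005 0.0004 0.0002] slide [ 0.0037 -0.0017  0.0177]
```

Emit:
step_arm([
  {"angular":[0,0,0],"slide":[0.003,-0.0015,0.005],"jaw":0.6},
  {"angular":[0,0,0],"slide":[0,0,0.005],"jaw":0.6},
  {"angular":[0,0,0],"slide":[0,0,0.004],"jaw":0.6},
  {"angular":[0,0,0],"slide":[0,0,0.003],"jaw":0.6},
  {"angular":[0,0,0],"slide":[0,0,0],"jaw":0.6},
])

```text
time_s: 23.48
tool_pos: [0.5822, 0.2065, 0.1354]
tool_rot: [179.9, -22.0, 5.3]
force: [-0.5, -0.8, 0.4]
grip_width: 0.0523
grasp_force: 0.0
```

Emit:
step_arm([
  {"angular":[0,0,0],"slide":[0,0,0],"jaw":0.1},
  {"angular":[0,0,0],"slide":[0,0,0],"jaw":0.1},
  {"angular":[0,0,0],"slide":[0,0,0],"jaw":0.1},
  {"angular":[0,0,0],"slide":[0,0,0],"jaw":0.1},
  {"angular":[0,0,0],"slide":[0,0,0],"jaw":0.1},
  {"angular":[0,0,0],"slide":[0,0,0],"jaw":0.1},
], newtons=25)

```text
time_s: 24.22
tool_pos: [0.5821, 0.2066, 0.1355]
tool_rot: [179.9, -22.0, 5.3]
force: [-0.7, 0.9, 0.1]
grip_width: 0.0235
grasp_force: 24.7
```

Run:
```python
from h import *
p,R=pose();print(RC.inv().apply(p-CAN)*1e3,env.get_obs()["force"])
```

```text
[-16.02595994   5.04951062  56.83449076] [-0.65048187  0.90538166  0.134377  ]
```

Emit:
step_arm([
  {"angular":[0,0,0],"slide":[0.001,0,-0.006],"jaw":0.1},
  {"angular":[0,0,0],"slide":[0.004,0,-0.014],"jaw":0.1},
  {"angular":[0,0,0],"slide":[0,0,-0.03],"jaw":0.1},
  {"angular":[0,0,0],"slide":[0,0,-0.05],"jaw":0.1},
  {"angular":[0,0,0],"slide":[0,0,-0.06],"jaw":0.1},
  {"angular":[0,0,0],"slide":[0,0,-0.06],"jaw":0.1},
  {"angular":[0,0,0],"slide":[0,0,-0.06],"jaw":0.1},
  {"angular":[0,0,0],"slide":[0,0,-0.06],"jaw":0.1},
  {"angular":[0,0,0],"slide":[0,0,-0.03],"jaw":0.1},
  {"angular":[0,0,0],"slide":[0,0,0],"jaw":0.1},
], newtons=35)

```text
time_s: 25.48
tool_pos: [0.5158, 0.2011, 0.3095]
tool_rot: [179.9, -22.1, 5.4]
force: [0.5, -0.3, -0.8]
grip_width: 0.0232
grasp_force: 34.6
```

Run:
```python
from h import *
p,R=pose();print(RC.inv().apply(p-CAN)*1e3,env.get_obs()["force"],env.get_obs()["qpos"])
f=go(p+[0,0,.02],down(9.8),label="turn")
f=go([.639,-.179,p[2]],frm=f,label="over pad")
```

```text
[-12.59570867   5.66997983 243.15324001] [ 0.51939003 -0.32292849 -0.83878724] [   7.8065234   -13.27620546  -31.75140702  104.86359057    0.28868682
   65.50601023 -109.27557853]
turn turn [ 0.0053 -0.1229 -0.0245] slide [-0.    0.   -0.04]
over pad turn [0. 0. 0.] slide [0.1135 0.791  0.04  ]
```

Emit:
step_arm([
  {"angular":[0.0013,-0.0307,-0.0061],"slide":[0,0,0],"jaw":0.1},
  {"angular":[0.0013,-0.0307,-0.0061],"slide":[0,0,0],"jaw":0.1},
  {"angular":[0.0013,-0.0307,-0.0061],"slide":[0,0,0],"jaw":0.1},
  {"angular":[0.0014,-0.0308,-0.0062],"slide":[0,0,0],"jaw":0.1},
  {"angular":[0,0,0],"slide":[0.01,0.08,0],"jaw":0.1},
  {"angular":[0,0,0],"slide":[0.015,0.1,0],"jaw":0.1},
  {"angular":[0,0,0],"slide":[0.015,0.1,0],"jaw":0.1},
  {"angular":[0,0,0],"slide":[0.015,0.1,0],"jaw":0.1},
  {"angular":[0,0,0],"slide":[0.015,0.1,0],"jaw":0.1},
  {"angular":[0,0,0],"slide":[0.015,0.1,0],"jaw":0.1},
])

```text
time_s: 26.72
tool_pos: [0.6069, -0.0797, 0.3059]
tool_rot: [-179.9, 0.3, 9.8]
force: [0.8, 0.3, -0.4]
grip_width: 0.0241
grasp_force: 34.6
```

Emit:
step_arm([
  {"angular":[0,0,0],"slide":[0.015,0.09,0],"jaw":0.1},
  {"angular":[0,0,0],"slide":[0.01,0.07,0],"jaw":0.1},
  {"angular":[0,0,0],"slide":[0,0.03,0],"jaw":0.1},
  {"angular":[0,0,0],"slide":[0,0,0],"jaw":0.1},
  {"angular":[0,0,0],"slide":[0,0,0],"jaw":0.1},
])

```text
time_s: 27.35
tool_pos: [0.6352, -0.1669, 0.3078]
tool_rot: [-179.9, 0.2, 9.9]
force: [1.0, -0.2, -1.0]
grip_width: 0.0237
grasp_force: 34.6
```

Run:
```python
from h import *
print(env.get_obs()["tool_rot"],env.get_obs()["grip_width"])
# tin centre sits ~1 mm (down-slope -x of tool) of the TCP
f=go([.640,-.179,.10],down(9.8),label="over pad");
```

```text
[-1.79910018e+02  1.50503460e-01  9.94400170e+00] 0.023682552686240706
over pad turn [-0.0005  0.0008  0.0008] slide [0.0054 0.0255 0.4155]
```

Emit:
step_arm([
  {"angular":[-0.0005,0.0008,0.0008],"slide":[0.0054,0.0255,0],"jaw":0.1},
  {"angular":[0,0,0],"slide":[0,0,0.08],"jaw":0.1},
  {"angular":[0,0,0],"slide":[0,0,0.1],"jaw":0.1},
  {"angular":[0,0,0],"slide":[0,0,0.1],"jaw":0.1},
  {"angular":[0,0,0],"slide":[0,0,0.08],"jaw":0.1},
  {"angular":[0,0,0],"slide":[0,0,0.05],"jaw":0.1},
  {"angular":[0,0,0],"slide":[0,0,0.02],"jaw":0.1},
  {"angular":[0,0,0],"slide":[0,0,0],"jaw":0.1},
  {"angular":[0,0,0],"slide":[0,0,0],"jaw":0.1},
])

```text
time_s: 28.48
tool_pos: [0.6412, -0.182, 0.0946]
tool_rot: [179.8, -0.1, 9.6]
force: [-0.3, 0.5, -1.2]
grip_width: 0.0236
grasp_force: 34.6
```

Run:
```python
from h import *
import cv2
o=env.get_obs();print(o["tool_rot"],o["tool_pos"],o["force"])
f=go([.640,-.179,.062],down(9.8),label="pad")
s=env.read_camera("side")[:,:,::-1];t=env.read_camera("top")[:,:,::-1]
c=np.zeros((600,800,3),np.uint8)
c[:480,:480]=cv2.resize(s[200:280,285:365],(480,480),interpolation=cv2.INTER_CUBIC)
c[:360,480:]=cv2.resize(t[180:270,345:425],(320,360),interpolation=cv2.INTER_CUBIC)
cv2.imwrite("pics/c9.png",c)
g=lambda P:((proj("side",P)-[285,200])*6).round().tolist()
p=o["tool_pos"]; b=p-[0,0,.0508]; print("tin bottom pred crop",g([b]),"pad centre",g([[.6393,-.1789,.009]]))
```

```text
[ 1.79847743e+02 -1.33264110e-01  9.64591479e+00] [ 0.64119288 -0.18200741  0.09456552] [-0.30781566  0.49621882 -1.23825093]
pad turn [ 0.0008 -0.0007 -0.0009] slide [-0.0013 -0.0063  0.0651]
tin bottom pred crop [[164.0, 239.0]] pad centre [[168.0, 303.0]]
```

View pics/c9.png

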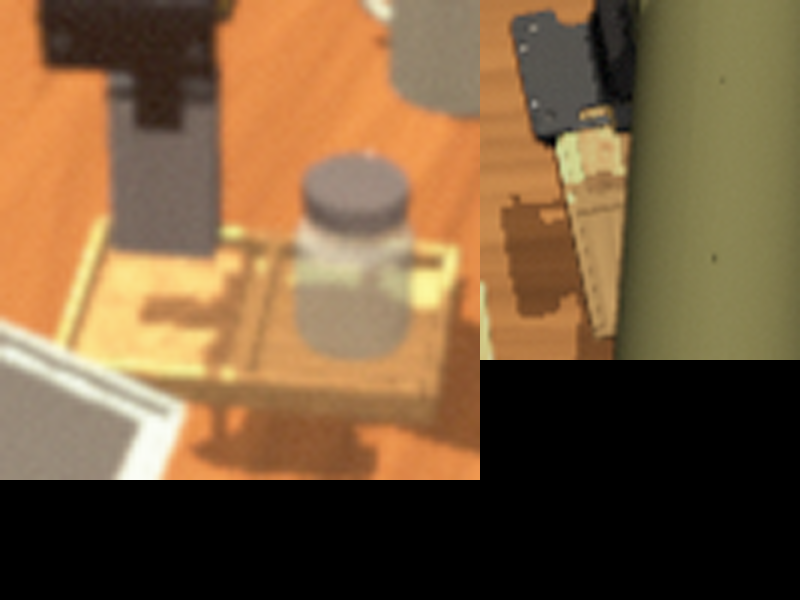

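The tin hangs upright, its bottom edge centred at crop (164,252), right above the pad's middle. Lowering it gently.

Emit:
step_arm([
  {"angular":[0.0008,-0.0007,-0.0009],"slide":[-0.0013,-0.0063,0.02],"jaw":0.1},
  {"angular":[0,0,0],"slide":[0,0,0.02],"jaw":0.1},
  {"angular":[0,0,0],"slide":[0,0,0.01],"jaw":0.1},
  {"angular":[0,0,0],"slide":[0,0,0.004],"jaw":0.1},
  {"angular":[0,0,0],"slide":[0,0,0],"jaw":0.1},
])

```text
time_s: 29.2
tool_pos: [0.6388, -0.1789, 0.0656]
tool_rot: [-179.9, 0.1, 9.8]
force: [0.0, 0.7, -1.4]
grip_width: 0.024
grasp_force: 34.6
```

Emit:
step_arm([
  {"angular":[0,0,0],"slide":[0,0,0.004],"jaw":0.1},
  {"angular":[0,0,0],"slide":[0,0,0],"jaw":0.1},
  {"angular":[0,0,0],"slide":[0,0,0],"jaw":0.1},
])

```text
time_s: 29.58
tool_pos: [0.6389, -0.1788, 0.0639]
tool_rot: [-179.9, 0.1, 9.8]
force: [0.5, -0.9, -0.8]
grip_width: 0.0235
grasp_force: 34.6
```

Emit:
step_arm([
  {"angular":[0,0,0],"slide":[0,0,0.003],"jaw":0.1},
  {"angular":[0,0,0],"slide":[0,0,0],"jaw":0.1},
  {"angular":[0,0,0],"slide":[0,0,0],"jaw":0.1},
])

```text
time_s: 29.95
tool_pos: [0.6388, -0.1788, 0.0623]
tool_rot: [-179.9, 0.1, 9.8]
force: [-0.4, -0.3, -0.6]
grip_width: 0.0236
grasp_force: 34.6
```

Emit:
step_arm([
  {"angular":[0,0,0],"slide":[0,0,0.002],"jaw":0.1},
  {"angular":[0,0,0],"slide":[0,0,0],"jaw":0.1},
  {"angular":[0,0,0],"slide":[0,0,0],"jaw":0.1},
])

```text
time_s: 30.32
tool_pos: [0.6388, -0.1788, 0.0613]
tool_rot: [-179.9, 0.1, 9.8]
force: [-0.3, 0.5, -0.6]
grip_width: 0.0239
grasp_force: 34.6
```

Emit:
step_arm([
  {"angular":[0,0,0],"slide":[0,0,0.002],"jaw":0.1},
  {"angular":[0,0,0],"slide":[0,0,0],"jaw":0.1},
  {"angular":[0,0,0],"slide":[0,0,0],"jaw":0.1},
])

```text
time_s: 30.7
tool_pos: [0.6388, -0.1788, 0.0603]
tool_rot: [-179.9, 0.1, 9.8]
force: [-0.2, -0.4, -1.1]
grip_width: 0.0238
grasp_force: 34.6
```

Emit:
step_arm([
  {"angular":[0,0,0],"slide":[0,0,0.002],"jaw":0.1},
  {"angular":[0,0,0],"slide":[0,0,0],"jaw":0.1},
  {"angular":[0,0,0],"slide":[0,0,0],"jaw":0.1},
])

```text
time_s: 31.08
tool_pos: [0.6387, -0.1788, 0.0593]
tool_rot: [-179.9, 0.1, 9.8]
force: [-0.4, -0.3, -0.7]
grip_width: 0.0238
grasp_force: 34.6
```

Emit:
step_arm([
  {"angular":[0,0,0],"slide":[0,0,0.002],"jaw":0.1},
  {"angular":[0,0,0],"slide":[0,0,0],"jaw":0.1},
  {"angular":[0,0,0],"slide":[0,0,0],"jaw":0.1},
])

```text
time_s: 31.45
tool_pos: [0.6391, -0.1788, 0.0591]
tool_rot: [-180.0, 0.1, 9.8]
force: [-2.4, 0.5, 5.7]
grip_width: 0.0239
grasp_force: 34.7
```

Emit:
step_arm([
  {"angular":[0,0,0],"slide":[0,0,0.002],"jaw":0.1},
  {"angular":[0,0,0],"slide":[0,0,0],"jaw":0.1},
  {"angular":[0,0,0],"slide":[0,0,0],"jaw":0.1},
])

```text
time_s: 31.82
tool_pos: [0.6392, -0.1788, 0.0591]
tool_rot: [-180.0, 0.1, 9.8]
force: [-4.1, 0.1, 9.0]
grip_width: 0.0239
grasp_force: 34.7
```

Emit:
step_arm([
  {"angular":[0,0,0],"slide":[0,0,-0.0025],"jaw":0.1},
  {"angular":[0,0,0],"slide":[0,0,0],"jaw":0.1},
  {"angular":[0,0,0],"slide":[0,0,0],"jaw":0.4},
  {"angular":[0,0,0],"slide":[0,0,0],"jaw":0.5},
  {"angular":[0,0,0],"slide":[0,0,0],"jaw":0.6},
  {"angular":[0,0,0],"slide":[0,0,0],"jaw":0.6},
  {"angular":[0,0,0],"slide":[0,0,-0.02],"jaw":0.6},
  {"angular":[0,0,0],"slide":[0,0,-0.04],"jaw":0.6},
  {"angular":[0,0,0],"slide":[0,0,-0.08],"jaw":0.6},
  {"angular":[0,0,0],"slide":[0,0,-0.1],"jaw":0.6},
])

```text
time_s: 33.08
tool_pos: [0.6388, -0.1788, 0.1806]
tool_rot: [-179.9, 0.1, 9.8]
force: [0.3, -0.7, 0.8]
grip_width: 0.0523
grasp_force: 0.0
```

Emit:
step_arm([
  {"angular":[0,0,0],"slide":[0,0,-0.1],"jaw":0.6},
  {"angular":[0,0,0],"slide":[0,0,-0.08],"jaw":0.6},
  {"angular":[0,0,0],"slide":[0,0.1,0],"jaw":0.6},
  {"angular":[0,0,0],"slide":[-0.02,0.1,0],"jaw":0.6},
  {"angular":[0,0,0],"slide":[-0.02,0.1,0],"jaw":0.6},
  {"angular":[0,0,0],"slide":[-0.02,0.1,0],"jaw":0.6},
  {"angular":[0,0,0],"slide":[0,0.05,0],"jaw":0.6},
  {"angular":[0,0,0],"slide":[0,0,0],"jaw":0.6},
  {"angular":[0,0,0],"slide":[0,0,0],"jaw":0.6},
])

```text
time_s: 34.2
tool_pos: [0.6487, -0.4038, 0.2695]
tool_rot: [-179.9, 0.0, 9.9]
force: [-0.5, -0.4, -0.3]
grip_width: 0.0523
grasp_force: 0.0
```

Run:
```python
from h import *
import cv2
s=env.read_camera("side")[:,:,::-1];t=env.read_camera("top")[:,:,::-1]
c=np.zeros((600,800,3),np.uint8)
c[:300,:400]=cv2.resize(s,(640,480))[150:450,150:550]
c[:300,400:]=t[120:420,130:530]
c[300:,:400]=cv2.resize(s[190:280,285:405],(400,300),interpolation=cv2.INTER_CUBIC)
c[300:,400:]=cv2.resize(t[185:275,340:460],(400,300),interpolation=cv2.INTER_CUBIC)
cv2.imwrite("pics/c10.png",c); print(pose()[0])
P=Ro.from_euler("z",9.76,degrees=True).apply(np.array([[x,y,.094] for x in(-.025,.025) for y in(-.012,.012)]))+[.6393,-.1789,.009]
print("cap corners expected in crop",((proj("top",P)-[340,185])*3.333+[400,300]).round().tolist())
```

```text
[ 0.64885822 -0.40340858  0.2694754 ]
cap corners expected in crop [[581.0, 393.0], [550.0, 398.0], [567.0, 331.0], [537.0, 337.0]]
```

View pics/c10.png

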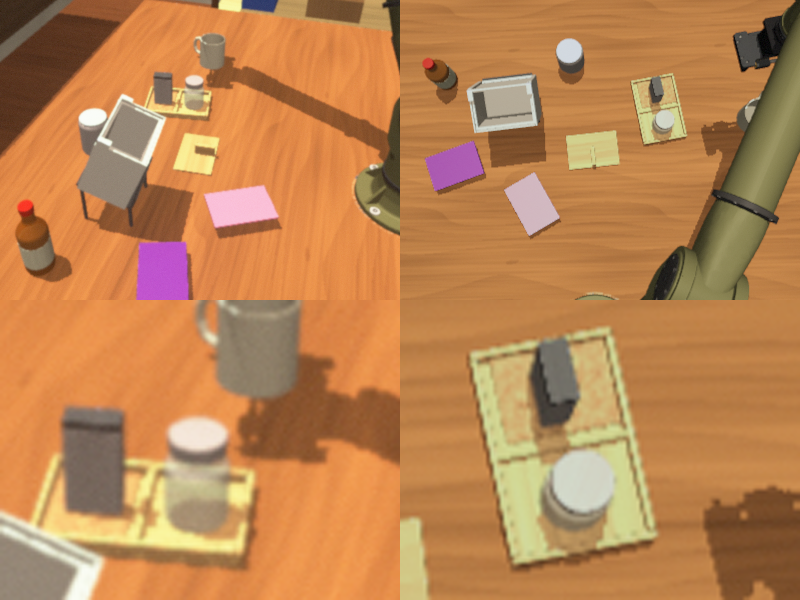

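The tin stands upright on the pad with its cap at (560,365), where the centred position predicts it. The lid lies flat with its fin up at (593,150), and the other objects are undisturbed.

```bash
python3 -c "
from cell import env
print(env.sign_off())"
```

```text
the job is handed in; nothing more can be done
None
```

I handed the job in at about 34 s: the lid lies flat on the counter with its fin up, the tin stands upright in the middle of the cork pad, and the jar, can, bottle and mug look undisturbed in the last pictures.

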